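# Jack up the edge of a drained viscometer bath and hold it

### The job

Stand the small lever jack flat on the bench with its saddle centred under the ring-marked lift lug of the glass bath. Pump the jack's handle: first press it fully down to bed the saddle, let it come all the way back up, then press it fully down again and finish while still holding it down, so that the bath's edge stays raised for a colleague to pack its feet. Lift the bath with the jack only, without pushing on the bath itself, and leave the beaker, the rubber bulb and the stopwatch where they are.

Things in the scene. Friction and masses are not known exactly. Their poses are not given: they have to be found in the camera images.
- jack_block (a point): Grip block of the loose jack: upright aluminium block, 36 mm (x) x 30 mm (y, the way to grip it) x 72 mm tall, top 80 mm above the jack's underside; this point is its centre, 44 mm above the underside. Axes are the jack's: x along the jack towards the saddle, z up. Starts on the bench, clear of the bath.
- jack: The whole lever jack, 0.9 kg, loose; origin at its underside below the grip block, axes as the block. Grey base plate 64 mm wide, 8 mm thick, from 150 mm behind the origin (-x, below the handle) to 110 mm ahead (+x, below the saddle).
- saddle_top (a point): Centre of the top of the jack's saddle, a steel disc of 32 mm diameter at the jack's front end, 90 mm ahead (jack's +x) of the grip block's centre. With the handle up it is 32 mm above the jack's underside; it rises in proportion to the handle angle, by 24 mm for the full stroke. Axes as the jack.
- handle_pad (a point): Centre of the top of the grey plastic press pad (45 x 34 x 8 mm) at the handle's rear end. The handle's pin is level, across the jack, 32 mm behind the block's centre and 50 mm above the underside; the pad's top is 110 mm from the pin along the handle, 5 mm above its axis line. Pad top above the bench: 102 mm with handle up, 55 mm fully down.
- jack_handle (a joint): Angle of the jack handle, rad: 0 = up (sloping 0.45 rad upwards to the rear; a spring returns it there and pulls the saddle down), 0.45 = fully down, level, at its stop. Pressing at the pad takes about 2 N at first and up to about 15 N at the bottom with the bath on the saddle.
- lift_pad (a point): Centre of the underside of the lift pad, a steel disc of 36 mm diameter under the marked lug, 44 mm above the bench (56 at full stroke). The lug (aluminium, 50 mm wide, top at 57 mm, a 34 mm steel ring on top as mark) stands 70 mm out from the bath's base; the pad is 40 mm out. Axes are the bath's: -x points straight out of the base past the lug's free end (30 mm from the pad), z up.
- plain_lug (a point): Centre of the top of the bath's other lug, the same size but without ring and pad: not a lift point. It is on the same edge, 130 mm beside the marked one (bath's +y).
- bath_edge (a point): Middle of the top front edge of the bath's base, between the two lugs, 63 mm above the bench; axes as the bath. The bath: grey base 280 x 280 mm reaching 280 mm back from here (+x) and 140 mm to either side; on its middle an empty glass jar of 190 mm diameter with black lid and stirrer motor, 300 mm tall, about 4 kg. It rocks on its rear feet, 255 mm back.
- beaker_mid (a point): Bystander: glass beaker, 68 mm diameter, 85 mm tall; point at its centre.
- bulb_mid (a point): Bystander: brown-orange pear-shaped rubber bulb, 46 mm diameter, 85 mm tall, standing; point 40 mm above its foot.
- stopwatch_mid (a point): Bystander: round steel stopwatch, 58 mm diameter, 16 mm thick, lying flat; point at its centre.

How it is judged:
By the outcome, as a careful person would: the job done as asked, in the order asked, and still so for the second after the job is handed in, while the arm keeps its last pose, push and grip.
It also fails if it takes over 51 s, if anything falls off the work surface, if the arm or the gripper's body presses on something with over 40 N, if the wrist force passes 120 N, or if a joint passes its speed limit or range.

### The arm

A 7-joint arm with a two-finger parallel gripper is mounted at the origin on the work surface. World frame = base frame: x ahead of the robot, y to its left, z up, the work surface at z = 0. Lengths are in m, angles in degrees, forces in N, time in s.
With the tool pointing down it reaches from about 0.425 to 0.8 m from the base axis. Payload 8.3 kg.
Tool frame: the origin (TCP) lies on the centre line of the jaws, within the pads' length; the fingertips stand ctrl.tips_ahead ahead of it and the grasp point (between the pads) lies 11 mm behind it (ctrl.tips_ahead is the distance from the TCP to the fingertips, in m); z points along the fingers, y is the direction in which the jaws open and shut (so a half turn about z gives the same grasp; the last joint's range is limited). The gripper opens to 85 mm and grips with 20 to 120 N. Pads are 22 mm wide; open, the fingers measure 114 mm over their backs; the gripper's body (76 mm by 85 mm) begins 54 mm behind the grasp point. The pads swing forward as they close: fully open they stand 13 mm farther back than shut.
Start: joints at [67.386, 21.967, 0.94, 78.501, -0.361, 79.538, -2.664], TCP at [0.204, -0.591, 0.239] pointing down, gripper open.
Joint ranges: [-169.22, 169.22], [-14.56, 117.87], [-87.37, 89.26], [10.42, 133.3], [-82.24, 262.24], [0.94, 117.77], [-172.7, 172.7]. Speed limits (degrees/s): [136.94, 136.94, 172.46, 172.46, 180, 180, 180].

### API

Orientations are given as [roll, pitch, yaw] about the fixed x, y, z axes, in that order (R = Rz(yaw) Ry(pitch) Rx(roll)).
In Python, from rig import ctrl gives the robot as it stands.
- The arm moves only by the tool drive_tool, never from a script. Its argument "commands" is a list of rows, each a list of 3 entries, a list of its own where there are three numbers: the closure, from -1 (fully open) to 1 (shut), so that 0 is half open, then the shift along the world's x, y, z in cm, then the turn about the world's z in degrees. In form: [[fingers, [dx, dy, dz], roll], ...]. A call has 1 to 20 rows; each row shifts and turns the commanded pose from where the row before left it; what a row does not reach is not made up. A row lasts 1/12 s, in which the tool goes at most 41.7 mm and 7.16 degrees, less where a joint would pass 70% of its speed; a pose out of reach is approached as far as the arm can. A call is refused whole if a number of a shift passes 4.17 or a number of a turn 7.16, either way. A call with a gripper value outside its range is refused whole. The fingers move at their own pace and stop on an object; the grip force is fixed at half the most. Time passes only in rows, so rows that do not move let the fingers close. It gives the time, the measured TCP pose, the force and the opening at its end, in the units of the state.
- ctrl.observe(): the state, without advancing time (a new reading comes with each control period).
- ctrl.grab_frame(name): name is "scene" or "top" or "wrist"; returns a dict with "image" (480x640x3 uint8, blue, green, red), "mtx" (3x3 intrinsics, pixels), "T" (4x4, takes a point from camera to world coordinates). Camera axes: x right, y down, z forward; pixel columns grow to the right and rows downward; lengths in m; the calibration is good to about 2 mm. A picture is of the moment at which its call begins. There is no depth.
- ctrl.finish_job(): hands the job in, once; it reports no verdict.
The state is a dict: "t": time; "qpos": joint angles; "dq": joint speeds; "joint_torque": joint torques, N m; "position": TCP position; "tool_rot": TCP orientation; "wrist_force": force on the tool from outside, world axes, zero at the start; "moment": the same for the moment, N m; "gripper_width": finger opening in m.
Only numpy, scipy, OpenCV 4.12 (cv2) and the standard library are available. Lean on these libraries where they do the work, as an engineer would, in place of code of your own. Each camera call takes 0.05 s, during which the arm holds its last target.

## Working session

There is one attempt and no reset: what is moved stays moved. The work goes in short steps, Python scripts to look and compute and a tool call to move; the robot and the scene stay as the last step left them, time stands still between calls to the robot, and variables do not carry over. Pictures are saved under pics/ and viewed, and the job is handed in when it is done.

Besides the shell and the picture viewer there is one more tool, called as name(argument=value, ...), one argument or row to a line, values as JSON. drive_tool: Moves the arm, as the interface text tells. Its arguments: {"type":"object","properties":{"commands":{"type":"array"}},"required":["commands"]}

```bash
mkdir -p pics; ls
python3 - <<'E'
from rig import ctrl
import cv2
print(ctrl.observe(), ctrl.tips_ahead)
for n in ["scene","top","wrist"]:
    f=ctrl.grab_frame(n); cv2.imwrite(f"pics/{n}0.png",f["image"]); print(n,f["mtx"].tolist(),f["T"].round(4).tolist())
E
```

```text
pics
{'t': 0.0, 'qpos': array([67.3873423 , 22.01494099,  0.93641052, 78.56408598, -0.35985815,
       79.53646887, -2.6640016 ]), 'dq': array([ 0.00700341, -0.01360322,  0.02619696,  0.05678627,  0.01011964,
       -0.04842291, -0.03002856]), 'joint_torque': array([ 1.02004084e-03, -6.27595997e+01,  8.44465233e-01, -3.71821475e+01,
        1.63462531e-02,  1.39662501e-02,  4.10255006e-05]), 'position': array([ 0.20345195, -0.59043147,  0.23826004]), 'tool_rot': array([-1.79887358e+02,  2.49194285e-03,  1.90144671e+01]), 'wrist_force': array([-0.46685586,  0.42083308, -0.31135169]), 'moment': array([ 0.00269347, -0.00321089, -0.0064425 ]), 'gripper_width': 0.08514100388693957} 0.008
scene [[483.1189642149586, 0.0, 321.57560525979403], [0.0, 483.1189642149586, 241.10786436432875], [0.0, 0.0, 1.0]] [[0.7634, 0.4073, -0.5014, 1.0661], [0.646, -0.4777, 0.5954, -0.4847], [0.003, -0.7784, -0.6277, 0.6677], [0.0, 0.0, 0.0, 1.0]]
top [[613.9852476835753, 0.0, 317.51293448233605], [0.0, 613.9852476835753, 249.32828779682586], [0.0, 0.0, 1.0]] [[0.0133, -0.9843, 0.1761, 0.4254], [-0.9996, -0.0177, -0.0236, 0.0927], [0.0264, -0.1757, -0.9841, 1.2173], [0.0, 0.0, 0.0, 1.0]]
wrist [[381.87343869121634, 0.0, 322.45115945342565], [0.0, 381.87343869121634, 231.10426961953976], [0.0, 0.0, 1.0]] [[0.3256, -0.9107, -0.254, 0.2665], [-0.9455, -0.3143, -0.085, -0.5697], [-0.0024, 0.2678, -0.9635, 0.3732], [0.0, 0.0, 0.0, 1.0]]
```

View pics/scene0.png

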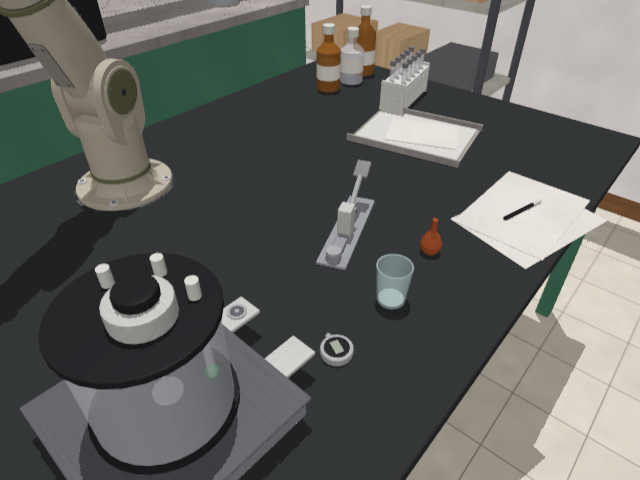

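View pics/top0.png

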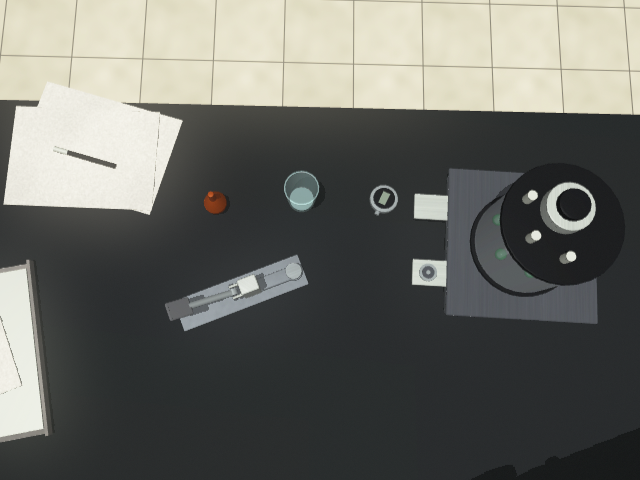

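View pics/wrist0.png

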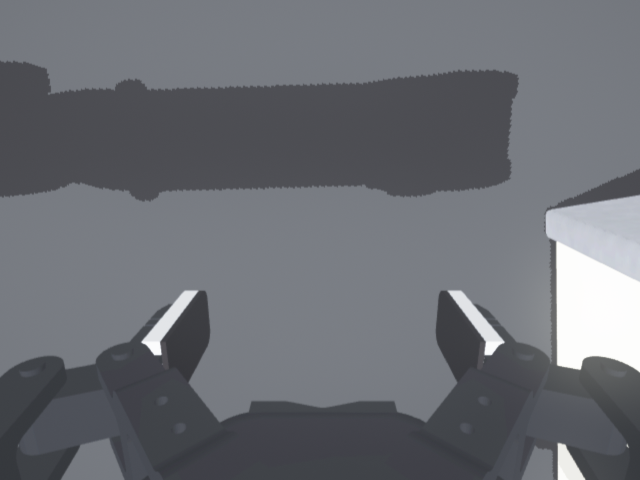

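Run:
```python
import cv2
im=cv2.imread("pics/top0.png")
cv2.imwrite("pics/c1.png",cv2.resize(im[240:345,155:315],None,fx=5,fy=5,interpolation=cv2.INTER_CUBIC))
cv2.imwrite("pics/c2.png",cv2.resize(im[155:335,360:500],None,fx=4,fy=4,interpolation=cv2.INTER_CUBIC)[:600])
im=cv2.imread("pics/scene0.png")
cv2.imwrite("pics/c3.png",cv2.resize(im[155:275,305:385],None,fx=5,fy=5,interpolation=cv2.INTER_CUBIC))
cv2.imwrite("pics/c4.png",cv2.resize(im[285:395,205:365],None,fx=5,fy=5,interpolation=cv2.INTER_CUBIC))
```

```text
(no output)
```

View pics/c1.png

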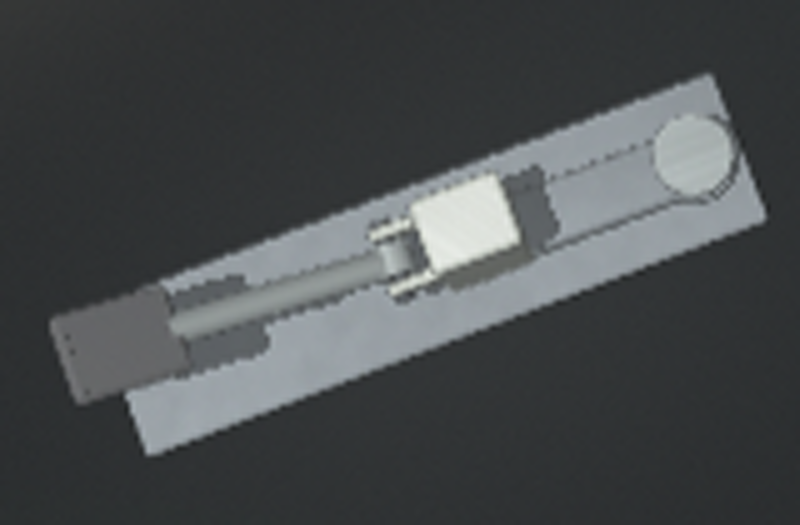

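View pics/c2.png

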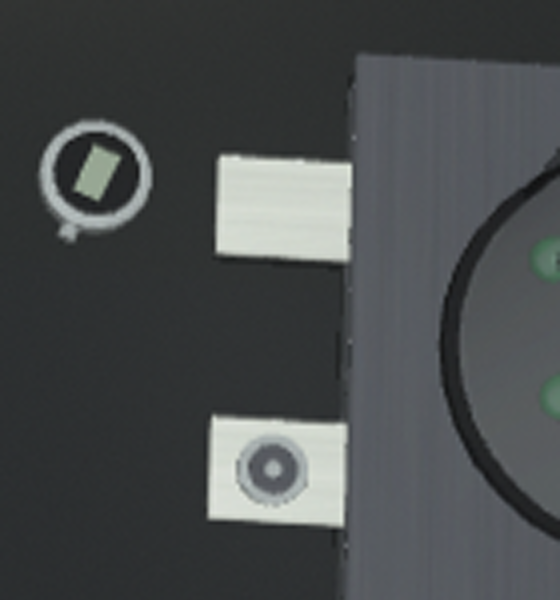

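View pics/c3.png

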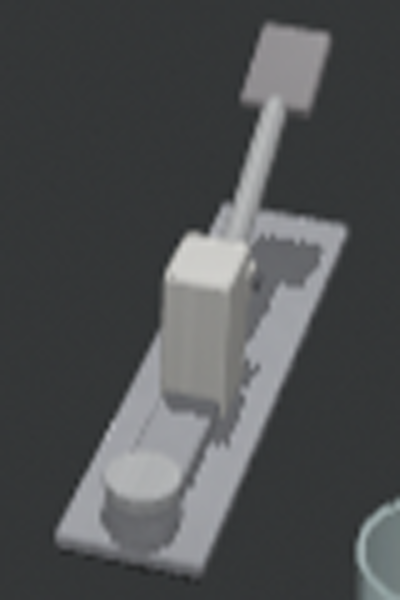

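View pics/c4.png

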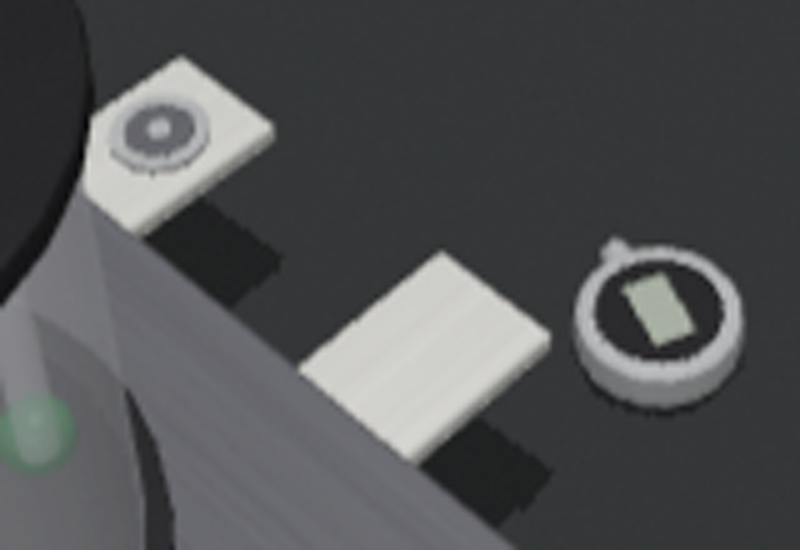

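```bash
cat > h.py <<'E'
import numpy as np, json
C={"scene":(np.array([[483.119,0,321.5756],[0,483.119,241.1079],[0,0,1]]),np.array([[0.7634,0.4073,-0.5014,1.0661],[0.646,-0.4777,0.5954,-0.4847],[0.003,-0.7784,-0.6277,0.6677]])),
"top":(np.array([[613.985,0,317.5129],[0,613.985,249.3283],[0,0,1]]),np.array([[0.0133,-0.9843,0.1761,0.4254],[-0.9996,-0.0177,-0.0236,0.0927],[0.0264,-0.1757,-0.9841,1.2173]]))}
def at(cam,u,v,z):
    K,T=C[cam]; d=T[:,:3]@np.linalg.solve(K,[u,v,1.]); o=T[:,3]
    return (o+d*(z-o[2])/d[2])[:2]
E
python3 - <<'E'
from h import *
c1=lambda u,v,z:at("top",155+u/5,240+v/5,z)
c2=lambda u,v,z:at("top",360+u/4,155+v/4,z)
c3=lambda u,v,z:at("scene",305+u/5,155+v/5,z)
c4=lambda u,v,z:at("scene",205+u/5,285+v/5,z)
np.set_printoptions(precision=4,suppress=True)
s=c1(694,156,.032);b=c1(466,226,.08);p=c1(120,347,.102)
print("top sad,blk,pad",s,b,p)
for a,c in((s,b),(s,p),(b,p)): d=a-c;print(np.hypot(*d),np.degrees(np.arctan2(d[1],d[0])))
e=[c1(710,74,.008),c1(766,218,.008),c1(150,456,.008)]
print("base",e,np.degrees(np.arctan2(*(e[1]-e[2])[::-1])), np.linalg.norm(e[1]-e[2]))
print("scene sad,blk,pad",c3(144,476,.032),c3(211,259,.08),c3(286,67,.102))
print("ring",c2(272,469,.058),c4(158,130,.058))
L=[c2(*x,.057) for x in((213,415),(347,423),(345,526),(208,520))]
P=[c2(*x,.057) for x in((218,155),(351,163),(350,262),(216,255))]
print(L,np.mean(L,0));print(P,np.mean(P,0))
L2=[c4(*x,.057) for x in((182,57),(274,125),(136,235))];print("scene lug",L2)
P2=[c4(*x,.057) for x in((442,253),(550,335),(410,460),(300,370))];print("scene pl",P2,np.mean(P2,0))
print("beaker",at("top",302,200,0),"bulb",at("top",216,203,.03),"sw",at("top",384,199,.016))
E
```

```text
top sad,blk,pad [0.5934 0.1099] [0.5589 0.1933] [0.5104 0.3143]
0.0902514588240433 -67.5341828686793
0.22065666539054427 -67.91147918240715
0.13040851756612037 -68.17259260605942
base [array([0.63  , 0.1045]), array([0.5725, 0.0812]), array([0.4755, 0.3192])] -67.82155033192139 0.25697997015677837
scene sad,blk,pad [0.5965 0.1119] [0.5631 0.1968] [0.5135 0.3153]
ring [ 0.5921 -0.1473] [ 0.5914 -0.1451]
[array([ 0.6179, -0.1195]), array([ 0.6152, -0.1842]), array([ 0.5653, -0.1821]), array([ 0.5671, -0.1164])] [ 0.5914 -0.1506]
[array([ 0.7471, -0.1238]), array([ 0.7444, -0.1893]), array([ 0.6946, -0.1876]), array([ 0.6969, -0.1221])] [ 0.7208 -0.1557]
scene lug [array([ 0.571 , -0.1156]), array([ 0.6191, -0.1173]), array([ 0.6199, -0.1804])]
scene pl [array([ 0.7011, -0.1212]), array([ 0.7493, -0.1235]), array([ 0.7477, -0.1856]), array([ 0.6992, -0.1837])] [ 0.7243 -0.1535]
beaker [0.745  0.0966] bulb [0.7275 0.2668] sw [ 0.7462 -0.0693]
```

drive_tool(
  commands=[
    [-1,[1.4,2.4,0],3.1],
    [-1,[1.4,2.4,0],3.1],
    [-1,[1.4,2.4,0],3.1],
    [-1,[1.4,2.4,0],3.1],
    [-1,[1.4,2.4,0],3.1],
    [-1,[1.4,2.4,0],3.1],
    [-1,[1.5,2.4,0],3.1],
    [-1,[1.5,2.4,0],3.1],
    [-1,[1.5,2.4,0],3.1],
    [-1,[1.5,2.4,0],3.1],
    [-1,[1.05,2.7,-0.2],3.1],
    [-1,[1.05,2.7,-0.2],3.1],
    [-1,[1.05,2.7,-0.2],3.1],
    [-1,[1.05,2.7,-0.2],3.1],
    [-1,[1.05,2.7,-0.2],3.1],
    [-1,[1.05,2.7,-0.2],3.1],
    [-1,[1.05,2.7,-0.2],3.1],
    [-1,[1.05,2.7,-0.2],3.1],
    [-1,[1.05,2.7,-0.2],3.1],
    [-1,[1.05,2.7,-0.2],3.1],
  ],
)

```text
t: 1.82
position: [0.4527, -0.0795, 0.2191]
tool_rot: [-180.0, 0.0, 81.2]
wrist_force: [0.5, -0.0, 0.3]
gripper_width: 0.0856
```

drive_tool(
  commands=[
    [-1,[0.9,2.3,-0.4],2.6],
    [-1,[0.9,2.3,-0.4],2.6],
    [-1,[0.9,2.3,-0.4],2.6],
    [-1,[0.9,2.3,-0.4],2.6],
    [-1,[0.9,2.3,-0.4],2.6],
    [-1,[0.9,2.3,-0.4],2.6],
    [-1,[0.9,2.3,-0.4],2.6],
    [-1,[0.9,2.3,-0.4],2.6],
    [-1,[0.9,2.3,-0.4],2.6],
    [-1,[0.9,2.3,-0.4],2.6],
    [-1,[0.9,2.3,-0.4],2.6],
    [-1,[0.9,2.2,-0.4],2.5],
    [-1,[0,0,0],0],
    [-1,[0,0,0],0],
  ],
)

```text
t: 2.98
position: [0.5601, 0.1956, 0.1704]
tool_rot: [-179.9, -0.1, 112.3]
wrist_force: [-0.7, -0.4, 0.8]
gripper_width: 0.0857
```

Run:
```python
from rig import ctrl
import cv2,numpy as np
f=ctrl.grab_frame("wrist"); cv2.imwrite("pics/w1.png",f["image"]); np.savez("w1.npz",K=f["mtx"],T=f["T"])
o=ctrl.observe();print(o["t"],o["position"],o["tool_rot"],o["qpos"])
```

```text
3.0333 [0.56031152 0.19419167 0.1707126 ] [-1.79928964e+02 -1.73916579e-02  1.12129735e+02] [  8.57773982  25.79146292 -41.27904844  87.97906544  17.44827061
  72.90645521 -12.91484838]
```

View pics/w1.png

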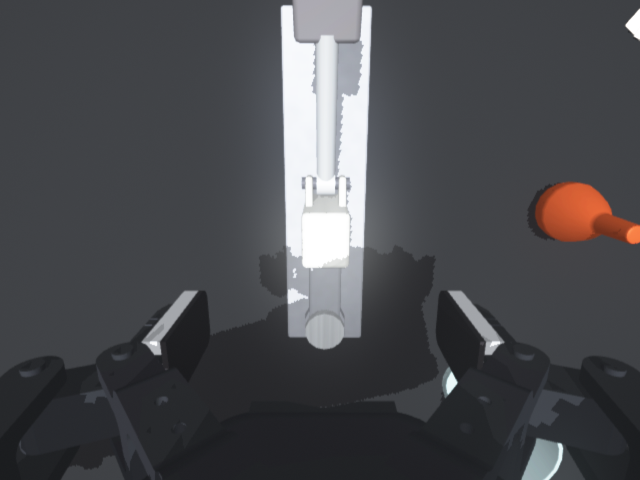

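Run:
```python
from h import *
import cv2
d=np.load("w1.npz");C["w"]=(d["K"],d["T"][:3])
for n,u,v,z in (("sad",324.5,328,.032),("padedgeL",295,41,.1),("padedgeR",361,41,.1),("baseFL",289,337,.008),("baseFR",361,337,.008),("baseRL",282,7,.008),("baseRR",371,7,.008),("blkTL",303,210,.08),("blkTR",349,210,.08)):
    print(n,at("w",u,v,z).round(4))
im=cv2.imread("pics/w1.png");cv2.imwrite("pics/w1c.png",cv2.resize(im[165:355,270:380],None,fx=3,fy=3))
```

```text
sad [0.5935 0.1137]
padedgeL [0.5056 0.2891]
padedgeR [0.5356 0.3013]
baseFL [0.5734 0.0812]
baseFR [0.6316 0.1051]
baseRL [0.4768 0.3201]
baseRR [0.5341 0.3435]
blkTL [0.5409 0.2073]
blkTR [0.5666 0.2178]
```

View pics/w1c.png

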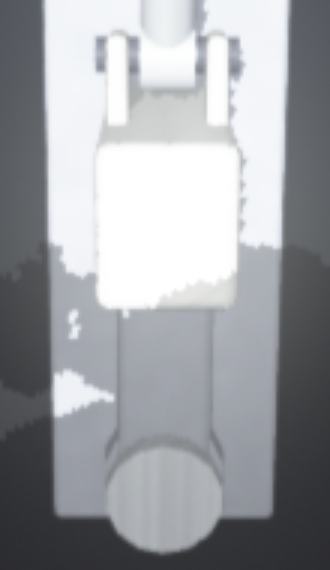

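drive_tool(
  commands=[
    [-1,[0,0,-2.5],0],
    [-1,[0,0,-2.5],0],
    [-1,[0,0,-2.5],0],
    [-1,[0,0,-2.5],0],
    [-1,[0,0,-2.0],0],
    [-1,[0,0,-0.6],0],
    [-1,[0,0,0],0],
    [-0.5,[0,0,0],0],
    [1,[0,0,0],0],
    [1,[0,0,0],0],
    [1,[0,0,0],0],
    [1,[0,0,0],0],
    [1,[0,0,0],0],
    [1,[0,0,0],0],
    [1,[0,0,0],0],
    [1,[0,0,0],0],
  ],
)

```text
t: 4.37
position: [0.5617, 0.1945, 0.0466]
tool_rot: [179.9, 0.0, 112.1]
wrist_force: [2.4, -0.0, 6.1]
gripper_width: 0.0293
```

drive_tool(
  commands=[
    [1,[0,0,0.3],0],
    [1,[0,0,0.3],0],
    [1,[0,0,0],0],
    [1,[0.2,-0.6,0],-1.4],
    [1,[0.3,-1.0,0],-2.0],
    [1,[0.3,-1.0,0],-2.0],
    [1,[0.3,-1.0,0],-2.0],
    [1,[0.3,-1.0,0],-2.0],
    [1,[0.3,-1.0,0],-2.0],
    [1,[0.3,-1.0,0],-2.0],
    [1,[0.3,-1.0,0],-2.0],
    [1,[0.3,-1.0,0],-2.0],
    [1,[0.3,-1.0,0],-2.0],
    [1,[0.3,-1.0,0],-2.0],
    [1,[0.2,-1.0,0],-2.0],
    [1,[0,-0.6,0],-1.0],
    [1,[0,0,0],0],
    [1,[0,0,0],0],
  ],
)

```text
t: 5.87
position: [0.5945, 0.0719, 0.0512]
tool_rot: [-180.0, -0.0, 87.7]
wrist_force: [-0.1, 0.0, -8.1]
gripper_width: 0.0295
```

Run:
```python
from rig import ctrl
import cv2,numpy as np
for n in ("scene","top"):
    f=ctrl.grab_frame(n); cv2.imwrite(f"pics/{n}2.png",f["image"])
    im=f["image"]
    c=im[225:335,220:450] if n=="top" else im[180:380,200:400]
    cv2.imwrite(f"pics/{n}2c.png",cv2.resize(c,None,fx=3,fy=3,interpolation=cv2.INTER_CUBIC))
o=ctrl.observe();print(o["t"],o["position"],o["tool_rot"],o["wrist_force"],o["moment"])
```

```text
5.9667 [0.59437208 0.07324219 0.05136227] [-1.79992755e+02 -4.92901032e-02  8.78067354e+01] [-0.68475635  0.64087339 -8.07127114] [ 0.01471627 -0.00150118 -0.02949055]
```

View pics/scene2c.png

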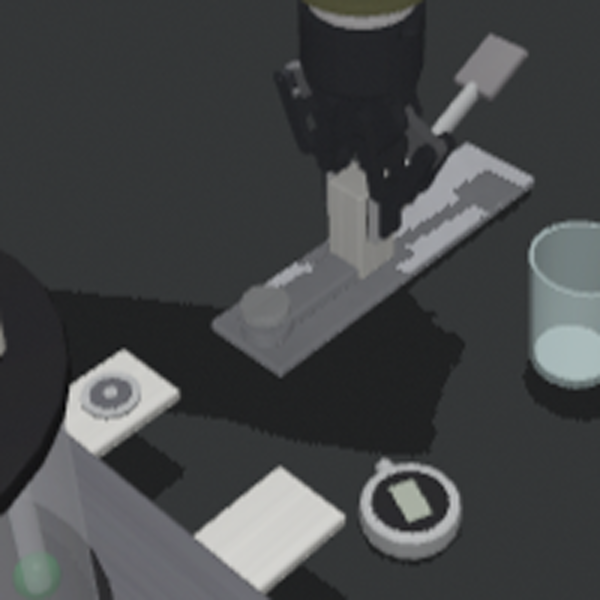

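View pics/top2c.png

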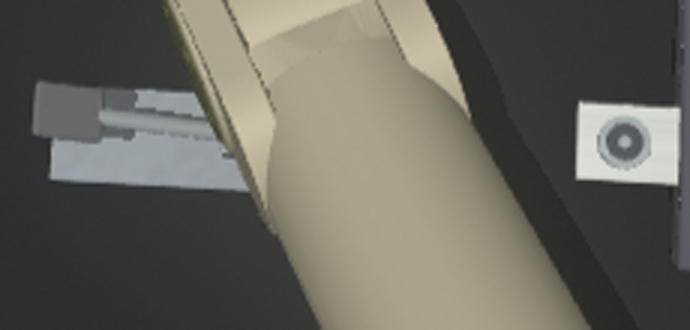

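Run:
```python
from h import *
s=lambda u,v,z:at("scene",200+u/3,180+v/3,z).round(4)
t=lambda u,v,z:at("top",220+u/3,225+v/3,z).round(4)
print("sad",s(264,306,.037),"ring",s(110,395,.058))
a,b=s(214,325,.013),s(281,375,.013);print("front",a,b,(a+b)/2, "rearright",s(533,183,.013))
e=s(533,183,.013)-b; print(np.degrees(np.arctan2(-e[1],-e[0])))
print("pad top",np.mean([t(*x,.107) for x in((35,82),(101,88),(99,140),(33,134))],0),"scene",np.mean([s(*x,.107) for x in((492,33),(527,50),(494,98),(457,78))],0),"ring",t(625,143,.058))
print("baserear",t(50,180,.013))
e=t(250,191,.013)-t(50,180,.013);print(np.degrees(np.arctan2(e[1],e[0])))
```

```text
sad [ 0.5934 -0.021 ] ring [ 0.5927 -0.146 ]
front [ 0.5631 -0.037 ] [ 0.6257 -0.0413] [ 0.5944  -0.03915] rearright [0.6351 0.2152]
-92.09878913961826
pad top [0.598175 0.203   ] scene [0.600925 0.203675] ring [ 0.5913 -0.148 ]
baserear [0.5668 0.2218]
-92.22777426503743
```

drive_tool(
  commands=[
    [1,[0,-0.6,0],0],
    [1,[0,-1.0,0],0],
    [1,[0,-1.0,0],0],
    [1,[0,-1.0,0],0],
    [1,[0,-1.0,0],0],
    [1,[0,-1.0,-0.1],0],
    [1,[0,-1.0,0],0],
    [1,[0,-1.0,0],0],
    [1,[0,-1.0,0],0],
    [1,[0,-0.6,0],0],
    [1,[0,-0.4,0],0],
    [1,[0,-0.4,0],0],
    [1,[0,0,0],0],
    [1,[0,0,0],0],
  ],
)

```text
t: 7.13
position: [0.5946, -0.0275, 0.0503]
tool_rot: [-180.0, -0.0, 87.7]
wrist_force: [1.4, 1.0, -7.8]
gripper_width: 0.029
```

Run:
```python
from rig import ctrl
import cv2,numpy as np
for n in ("scene","top"):
    f=ctrl.grab_frame(n); cv2.imwrite(f"pics/{n}3.png",f["image"])
    im=f["image"]
    if n=="scene":
        cv2.imwrite(f"pics/{n}3c.png",cv2.resize(im[200:350,200:360],None,fx=4,fy=4,interpolation=cv2.INTER_CUBIC))
o=ctrl.observe();print(o["t"],o["position"],o["tool_rot"],o["wrist_force"],o["moment"],o["qpos"])
```

```text
7.2333 [ 0.59463001 -0.02696942  0.05032648] [-1.79998699e+02 -3.26978194e-02  8.77725110e+01] [ 0.36095794  0.52007438 -7.22351279] [-0.06011195 -0.00673506  0.01176753] [ 22.85074623  30.99168488 -30.86278201  94.93215312  17.89852994
  59.0571817  -15.93041813]
```

View pics/scene3c.png

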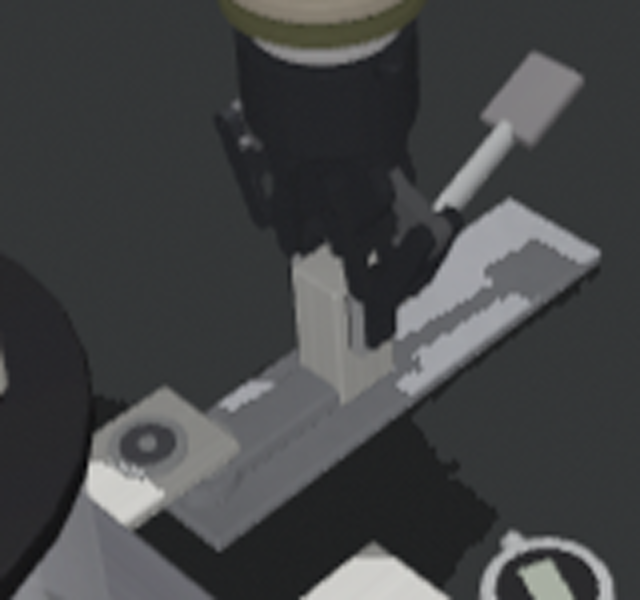

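View pics/scene3.png

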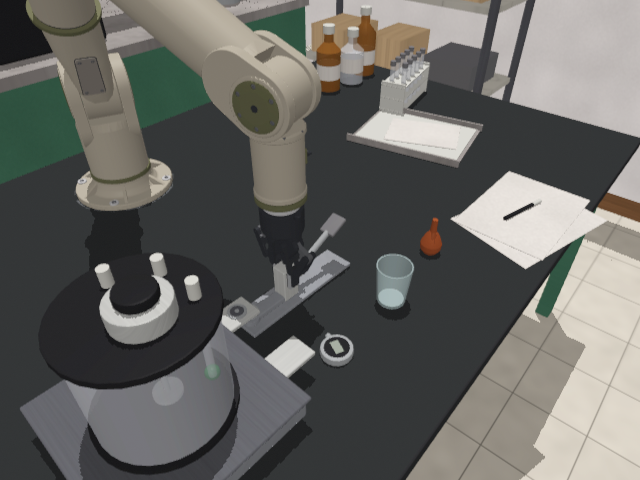

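View pics/top3.png

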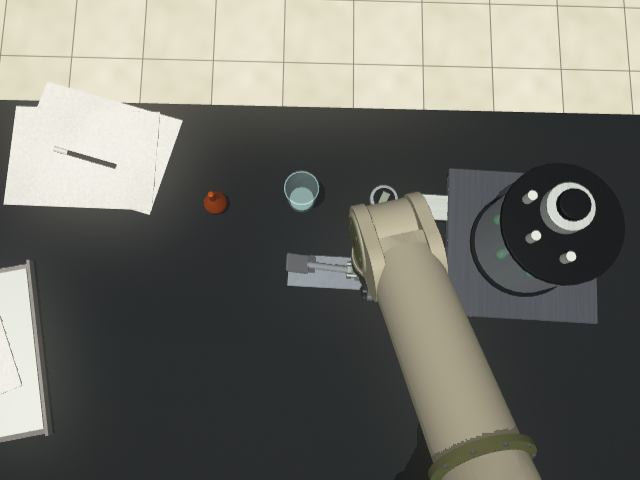

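Run:
```python
from h import *
import cv2
s=lambda u,v,z:at("scene",200+u/4,200+v/4,z).round(4)
fr,rr,rl=s(218,548,.012),s(600,258,.012),s(511,198,.012)
print(fr,rr,rl,np.linalg.norm(fr-rr),np.linalg.norm(rr-rl),"ring",s(149,443,.058))
d=(fr-rr)/np.linalg.norm(fr-rr);n=np.array([d[1],-d[0]]) # right->left? 
print(np.degrees(np.arctan2(d[1],d[0])))
print("sad from front",fr-.020*d+.032*n,"from rear mid",(rr+rl)/2+.24*d)
im=cv2.imread("pics/top3.png");cv2.imwrite("pics/top3c.png",cv2.resize(im[240:310,275:395],None,fx=5,fy=5,interpolation=cv2.INTER_CUBIC))
```

```text
[ 0.6249 -0.1404] [0.6356 0.1169] [0.5706 0.1241] 0.2575223873763211 0.0653975534710589 ring [ 0.5919 -0.144 ]
-92.3813128708657
sad from front [ 0.59375863 -0.11908768] from rear mid [ 0.59312805 -0.11929274]
```

View pics/top3c.png

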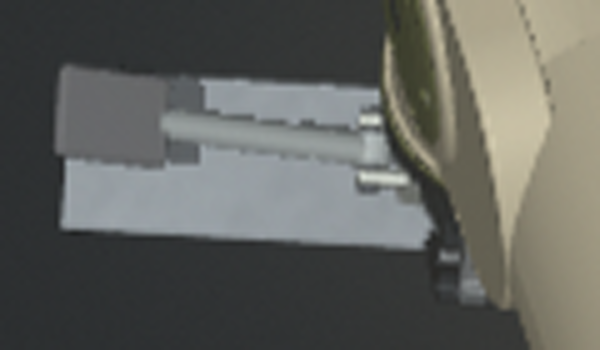

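Run:
```python
from h import *
t=lambda u,v,z:at("top",275+u/5,240+v/5,z).round(4)
p=t(112,116,.106);d=np.array([-.040,-.9992]);n=np.array([-d[1],d[0]])
print("pad",p,"sad from pad",p+d*(.09+.032+.110*np.cos(.45)-.005*np.sin(.45)))
c=t(62,229,.012);print(c, "sad from rear corner", c+d*.24+n*.032)
```

```text
pad [0.5978 0.1025] sad from pad [ 0.58904503 -0.11619925]
[0.567  0.1222] sad from rear corner [ 0.5893744 -0.118888 ]
```

drive_tool(
  commands=[
    [1,[0,-0.5,0],0],
    [1,[0.1,-0.7,0],0],
    [1,[0,-0.7,0],0],
    [1,[0,-0.6,0],0],
    [1,[0,-0.4,0],0],
    [1,[0,0,0],0],
    [1,[0,0,-0.1],0],
    [1,[0,0,-0.1],0],
    [1,[0,0,-0.1],0],
    [1,[0,0,-0.05],0],
    [1,[0,0,0],0],
    [1,[0,0,0],0],
  ],
)

```text
t: 8.23
position: [0.5956, -0.0566, 0.0467]
tool_rot: [-180.0, -0.0, 87.7]
wrist_force: [0.2, 0.1, -8.5]
gripper_width: 0.0291
```

Run:
```python
from rig import ctrl
import cv2,numpy as np
for n in ("scene","top"):
    f=ctrl.grab_frame(n); cv2.imwrite(f"pics/{n}4.png",f["image"])
    im=f["image"]
    c=im[210:350,200:340] if n=="scene" else im[240:310,305:465]
    cv2.imwrite(f"pics/{n}4c.png",cv2.resize(c,None,fx=4 if n=="scene" else 5,fy=4 if n=="scene" else 5,interpolation=cv2.INTER_CUBIC))
o=ctrl.observe();print(o["t"],o["position"],o["tool_rot"],o["wrist_force"],o["moment"])
```

```text
8.3333 [ 0.59565921 -0.05678644  0.04680537] [ 1.79999878e+02 -3.70708493e-03  8.77218002e+01] [ 0.24703837  0.05085049 -8.24635873] [-0.07597239  0.0338086  -0.02147588]
```

View pics/scene4c.png

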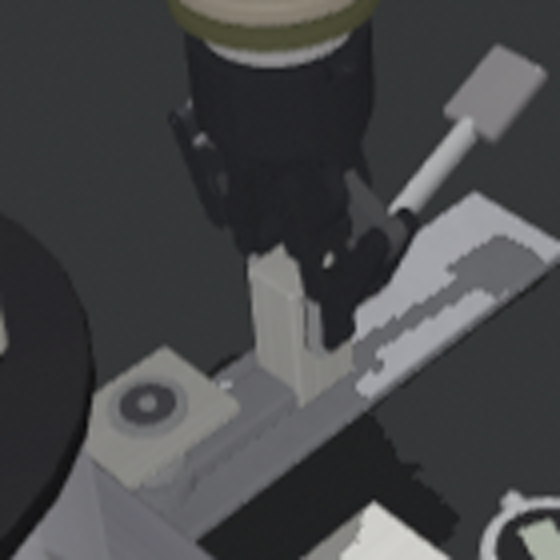

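View pics/top4c.png

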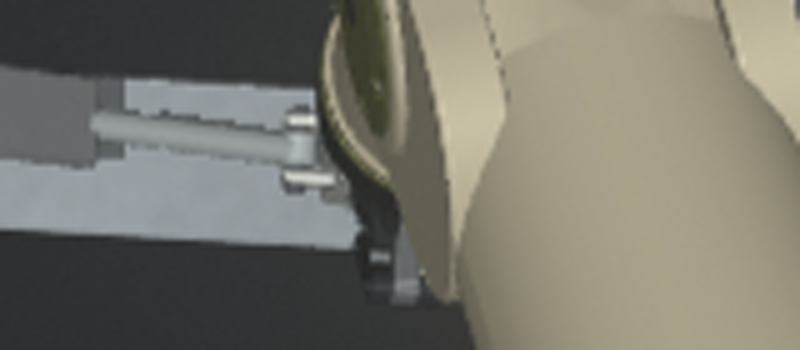

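drive_tool(
  commands=[
    [1,[0,0,-0.05],0],
    [1,[0,0,-0.05],0],
    [1,[0,0,0],0],
    [1,[0,0,0],0],
  ],
)

```text
t: 8.67
position: [0.5958, -0.0568, 0.0465]
tool_rot: [180.0, 0.0, 87.7]
wrist_force: [-3.1, 0.4, 2.5]
gripper_width: 0.0294
```

Run:
```python
from rig import ctrl
import cv2,numpy as np
o=ctrl.observe();print(o["t"],o["position"],o["tool_rot"],o["wrist_force"],o["moment"])
im=cv2.imread("pics/scene4.png")
cv2.imwrite(f"pics/scene4d.png",cv2.resize(im[210:350,210:360],None,fx=4,fy=4,interpolation=cv2.INTER_CUBIC))
im=cv2.imread("pics/top4.png")
cv2.imwrite(f"pics/top4d.png",cv2.resize(im[240:310,290:390],None,fx=6,fy=6,interpolation=cv2.INTER_CUBIC))
```

```text
8.6667 [ 0.59583192 -0.0568385   0.04650534] [1.79971312e+02 9.50329174e-03 8.77143281e+01] [-3.09390935  0.38759957  2.47601645] [0.00493832 1.18375795 0.03490279]
```

View pics/scene4d.png

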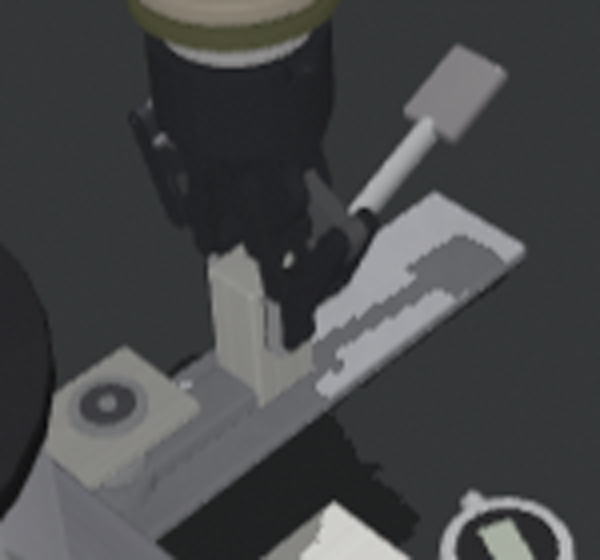

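View pics/top4d.png

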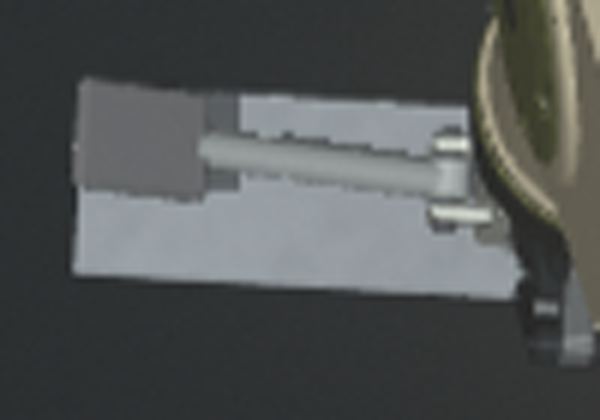

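Run:
```python
from h import *
s=lambda u,v,z:at("scene",210+u/4,210+v/4,z)
t=lambda u,v,z:at("top",290+u/6,240+v/6,z)
d=np.array([-.040,-.9992]);n=np.array([-d[1],d[0]])
rr,rl=s(526,249,.009),s(435,193,.009)
print("scene sad",(rr+rl)/2+.24*d,"ring",s(106,403,.058),s(106,403,.060), "pad",np.mean([s(*x,.103) for x in((459,44),(507,71),(454,142),(405,109))],0)+d*.2189)
L=[s(*x,.057) for x in ((125,346),(200,406))];print("lug end",L,np.mean(L,0)+d*.03)
c=t(74,274,.009);print("top sad",c+.24*d+.032*n,"pad",np.mean([t(*x,.103) for x in((80,78),(207,97),(203,202),(75,184))],0)+.2189*d)
```

```text
scene sad [ 0.5939376  -0.14838325] ring [ 0.59088004 -0.14480221] [ 0.59243891 -0.14591718] pad [ 0.59342997 -0.14501809]
lug end [array([ 0.57101099, -0.11593539]), array([ 0.62188668, -0.11946333])] [ 0.59524883 -0.14767536]
top sad [ 0.59046072 -0.14830838] pad [ 0.58975211 -0.14580225]
```

drive_tool(
  commands=[
    [0.3,[0,0,0],0],
    [0,[0,0,0],0],
    [0,[0,0,0],0],
    [-0.2,[0,0,0],0],
    [-0.2,[0,0,0],0],
    [-0.2,[0,0,0.5],0],
    [-0.2,[0,0,1.5],0],
    [-0.2,[0,0,2.5],0],
    [-0.2,[0,0,3.0],0],
    [-0.2,[0,0,2.5],0],
    [1,[0,0,0],0],
    [1,[0.1,2.5,0],0],
    [1,[0.1,3.0,0],0],
    [1,[0.1,3.0,0],0],
    [1,[0.1,3.0,0],0],
    [1,[0.1,2.0,0],0],
    [1,[0,0,0],0],
    [1,[0,0,0],0],
  ],
)

```text
t: 10.17
position: [0.6004, 0.0801, 0.1459]
tool_rot: [180.0, -0.0, 87.9]
wrist_force: [-0.0, -1.1, -0.2]
gripper_width: -0.0001
```

Run:
```python
from rig import ctrl
import cv2,numpy as np
for n in ("scene","wrist"):
    f=ctrl.grab_frame(n); cv2.imwrite(f"pics/{n}5.png",f["image"])
    if n=="scene": cv2.imwrite("pics/scene5c.png",cv2.resize(f["image"][180:350,200:400],None,fx=3.5,fy=3.5,interpolation=cv2.INTER_CUBIC))
    np.savez(n+"5.npz",K=f["mtx"],T=f["T"])
o=ctrl.observe();print(o["t"],o["position"],o["tool_rot"],o["wrist_force"],o["gripper_width"])
```

```text
10.2667 [0.60073826 0.07698966 0.14559216] [-1.79989604e+02  4.25482425e-02  8.76586945e+01] [ 0.31968786 -0.07625724  0.29835399] 0.00014726811876521304
```

View pics/scene5c.png

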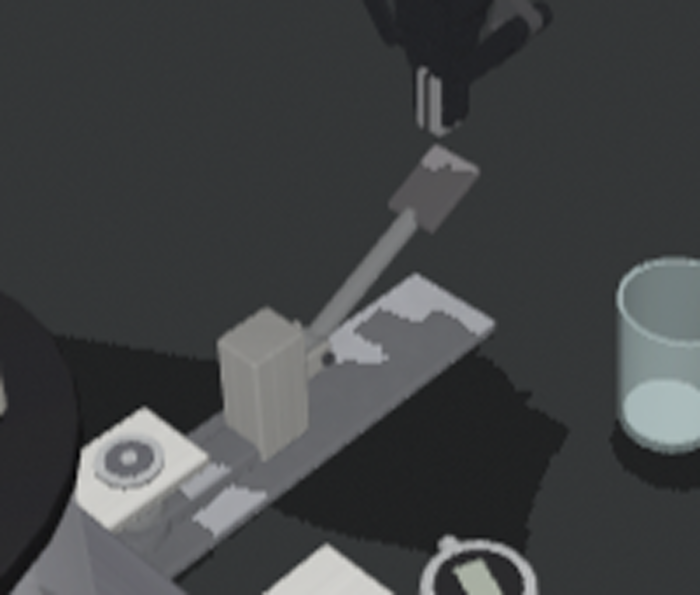

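View pics/wrist5.png

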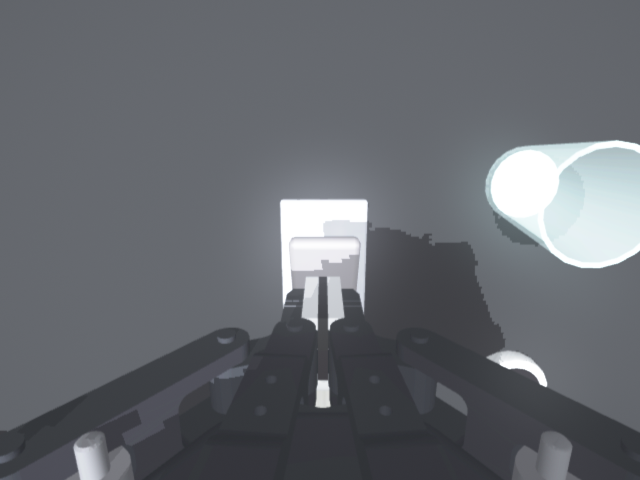

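Run:
```python
from h import *
s=lambda u,v,z:at("scene",200+u/3.5,180+v/3.5,z)
rr,rl=s(495,323,.008),s(417,273,.008);r=s(172,580,.008)
e=r-rr;print("yaw",np.degrees(np.arctan2(e[1],e[0])))
d=np.array([-.040,-.9992])
print("sad",(rr+rl)/2+.24*d,"pad",np.mean([s(*x,.102) for x in((437,145),(480,171),(433,232),(389,204))],0),"blk",np.mean([s(*x,.08) for x in((218,343),(266,307),(309,341),(262,366))],0)+.09*d,"ring",s(128,459,.059))
d=np.load("wrist5.npz");C["w"]=(d["K"],d["T"][:3])
print("wrist base rear",at("w",282,200,.008),at("w",367,200,.008),"pad rear",at("w",291,238,.106),at("w",359,238,.106))
```

```text
yaw -91.16456768030918
sad [ 0.59326702 -0.14702886] pad [0.60324625 0.07290246] blk [ 0.59590862 -0.14747723] ring [ 0.59242918 -0.14588995]
wrist base rear [0.57072057 0.09374009] [0.63222462 0.09133575] pad rear [0.58514433 0.09353771] [0.61752581 0.09227584]
```

drive_tool(
  commands=[
    [1,[0,-0.3,-1.5],0],
    [1,[0,0,-1.5],0],
    [1,[0,0.2,-0.5],0],
    [1,[0,0.2,-0.5],0],
    [1,[0,0.2,-0.5],0],
    [1,[0,0.2,-0.5],0],
    [1,[0,0.1,-0.5],0],
    [1,[0,0.1,-0.5],0],
    [1,[0,0.1,-0.5],0],
    [1,[0,0.1,-0.5],0],
    [1,[0,0,-0.4],0],
    [1,[0,0,-0.3],0],
    [1,[0,0,0],0],
    [1,[0,0,0],0],
  ],
)

```text
t: 11.43
position: [0.6014, 0.0878, 0.0698]
tool_rot: [179.9, -0.0, 87.7]
wrist_force: [-1.6, -2.7, 8.9]
gripper_width: 0.0
```

Run:
```python
from rig import ctrl
import cv2,numpy as np
f=ctrl.grab_frame("scene"); cv2.imwrite("pics/scene6.png",f["image"])
cv2.imwrite("pics/scene6c.png",cv2.resize(f["image"][180:350,200:400],None,fx=3.5,fy=3.5,interpolation=cv2.INTER_CUBIC))
o=ctrl.observe();print(o["t"],o["position"],o["tool_rot"],o["wrist_force"],o["gripper_width"])
```

```text
11.4833 [0.60137261 0.08777927 0.06988465] [ 1.79892164e+02 -3.68000162e-02  8.77322978e+01] [-1.39244937 -3.24290225  8.60626327] -0.0001702176997769884
```

View pics/scene6c.png

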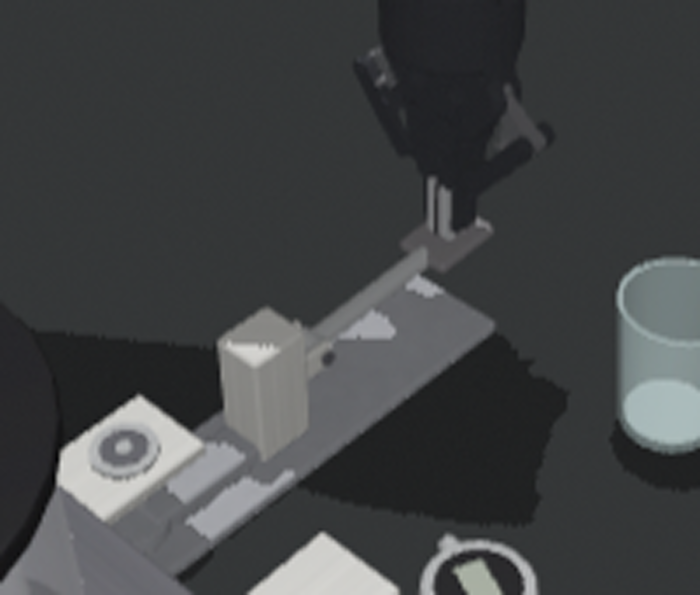

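drive_tool(
  commands=[
    [1,[0,0,-0.3],0],
    [1,[0,0,-0.3],0],
    [1,[0,0,-0.1],0],
    [1,[0,0,-0.1],0],
    [1,[0,0,0],0],
  ],
)

```text
t: 11.9
position: [0.6015, 0.0883, 0.0627]
tool_rot: [179.9, -0.0, 87.8]
wrist_force: [-3.8, -1.9, 14.8]
gripper_width: 0.0004
```

drive_tool(
  commands=[
    [1,[0,0,-0.1],0],
    [1,[0,0,0],0],
    [1,[0,0,0],0],
  ],
)

```text
t: 12.15
position: [0.6015, 0.0883, 0.0625]
tool_rot: [179.8, -0.0, 87.8]
wrist_force: [-6.2, -2.9, 21.1]
gripper_width: 0.0
```

drive_tool(
  commands=[
    [1,[0,0,-0.08],0],
    [1,[0,0,0],0],
    [1,[0,0,0],0],
    [1,[0,0,0],0],
  ],
)

```text
t: 12.48
position: [0.6016, 0.0883, 0.0623]
tool_rot: [179.8, -0.0, 87.8]
wrist_force: [-8.5, -3.6, 25.6]
gripper_width: -0.0002
```

Run:
```python
from rig import ctrl
import cv2,numpy as np
f=ctrl.grab_frame("scene"); cv2.imwrite("pics/scene7.png",f["image"])
cv2.imwrite("pics/scene7c.png",cv2.resize(f["image"][180:350,200:400],None,fx=3.5,fy=3.5,interpolation=cv2.INTER_CUBIC))
o=ctrl.observe();print(o["t"],o["position"],o["tool_rot"],o["wrist_force"],o["gripper_width"])
```

```text
12.5333 [0.60158008 0.08825861 0.06226895] [ 1.79819353e+02 -2.38167653e-02  8.77545119e+01] [-8.37451204 -3.20888787 25.32684042] 0.00019470345372965425
```

View pics/scene7c.png

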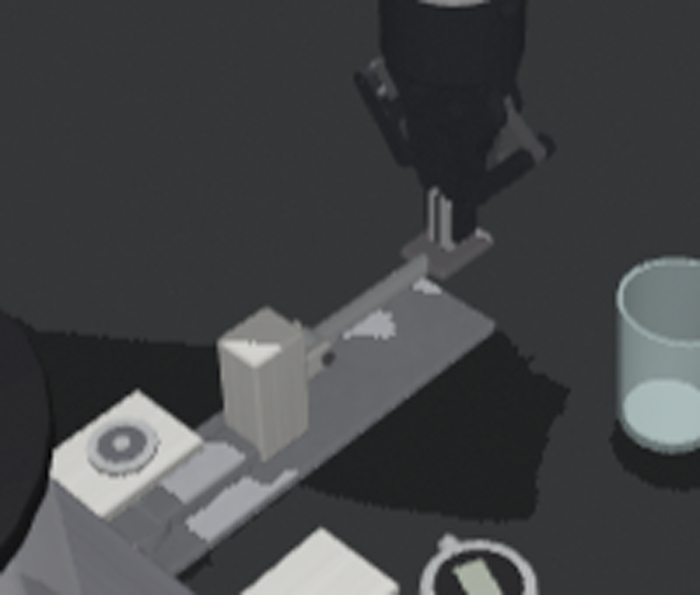

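drive_tool(
  commands=[
    [1,[0,0,0.4],0],
    [1,[0,0,0.5],0],
    [1,[0,0,0.5],0],
    [1,[0,-0.1,0.5],0],
    [1,[0,-0.1,0.5],0],
    [1,[0,-0.1,0.5],0],
    [1,[0,-0.2,0.5],0],
    [1,[0,-0.2,0.5],0],
    [1,[0,-0.2,0.5],0],
    [1,[0,-0.2,0.5],0],
    [1,[0,-0.1,0.6],0],
    [1,[0,0,0.8],0],
    [1,[0,0,0.8],0],
    [1,[0,0,0],0],
    [1,[0,0,0],0],
    [1,[0,0,0],0],
    [1,[0,0,0],0],
  ],
)

```text
t: 13.95
position: [0.6003, 0.0751, 0.1295]
tool_rot: [-179.9, 0.0, 87.7]
wrist_force: [-0.2, 0.3, -0.7]
gripper_width: -0.0001
```

Run:
```python
from rig import ctrl
import cv2,numpy as np
f=ctrl.grab_frame("scene"); cv2.imwrite("pics/scene8.png",f["image"])
cv2.imwrite("pics/scene8c.png",cv2.resize(f["image"][180:350,200:400],None,fx=3.5,fy=3.5,interpolation=cv2.INTER_CUBIC))
o=ctrl.observe();print(o["t"],o["position"],o["tool_rot"],o["wrist_force"],o["gripper_width"])
```

```text
14.0 [0.60032059 0.07509927 0.12948548] [-1.79949115e+02  3.11428007e-03  8.77180832e+01] [-0.38705231 -0.38840043 -0.12154846] -1.4266010642638906e-05
```

View pics/scene8c.png

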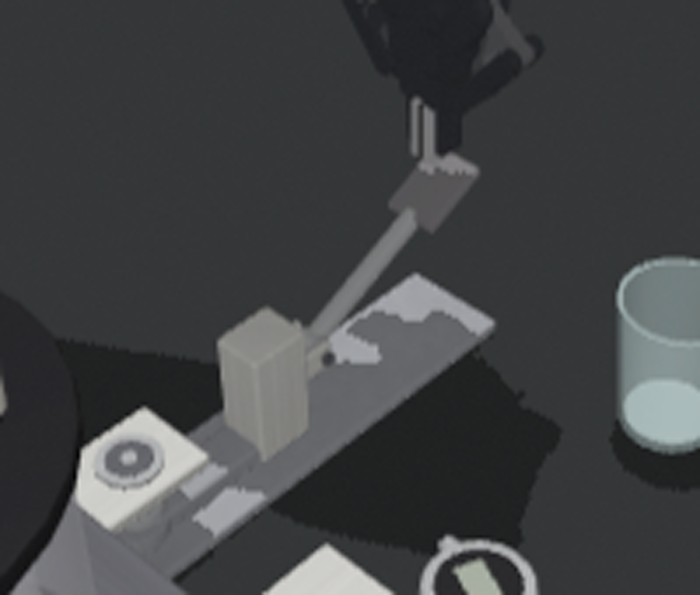

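drive_tool(
  commands=[
    [1,[0,-0.1,-1.0],0],
    [1,[0,0.1,-0.6],0],
    [1,[0,0.2,-0.5],0],
    [1,[0,0.2,-0.5],0],
    [1,[0,0.2,-0.5],0],
    [1,[0,0.2,-0.5],0],
    [1,[0,0.2,-0.5],0],
    [1,[0,0.1,-0.5],0],
    [1,[0,0.1,-0.5],0],
    [1,[0,0.1,-0.5],0],
    [1,[0,0,-0.5],0],
    [1,[0,0,-0.4],0],
    [1,[0,0,-0.3],0],
    [1,[0,0,-0.1],0],
    [1,[0,0,0],0],
    [1,[0,0,0],0],
  ],
)

```text
t: 15.33
position: [0.6011, 0.0879, 0.0626]
tool_rot: [179.9, 0.0, 87.7]
wrist_force: [-5.4, -3.9, 16.6]
gripper_width: 0.0001
```

drive_tool(
  commands=[
    [1,[-0.04,0,-0.1],0],
    [1,[-0.03,0,-0.08],0],
    [1,[0,0,0],0],
    [1,[0,0,0],0],
    [1,[0,0,0],0],
    [1,[0,0,0],0],
  ],
)

```text
t: 15.83
position: [0.6012, 0.088, 0.0623]
tool_rot: [179.8, 0.0, 87.7]
wrist_force: [-7.7, -6.1, 26.0]
gripper_width: 0.0002
```

Run:
```python
from rig import ctrl
import cv2,numpy as np
for n in ("scene","top"):
    f=ctrl.grab_frame(n); cv2.imwrite(f"pics/{n}9.png",f["image"])
    if n=="scene": cv2.imwrite("pics/scene9c.png",cv2.resize(f["image"][180:350,200:400],None,fx=3.5,fy=3.5,interpolation=cv2.INTER_CUBIC))
o=ctrl.observe();print(o["t"],o["position"],o["tool_rot"],o["wrist_force"],o["gripper_width"])
```

```text
15.9333 [0.60115656 0.08800107 0.06224768] [1.79804909e+02 4.93981959e-02 8.76871850e+01] [-7.60790874 -5.49251995 25.26852122] 0.00022160927104979822
```

View pics/scene9c.png

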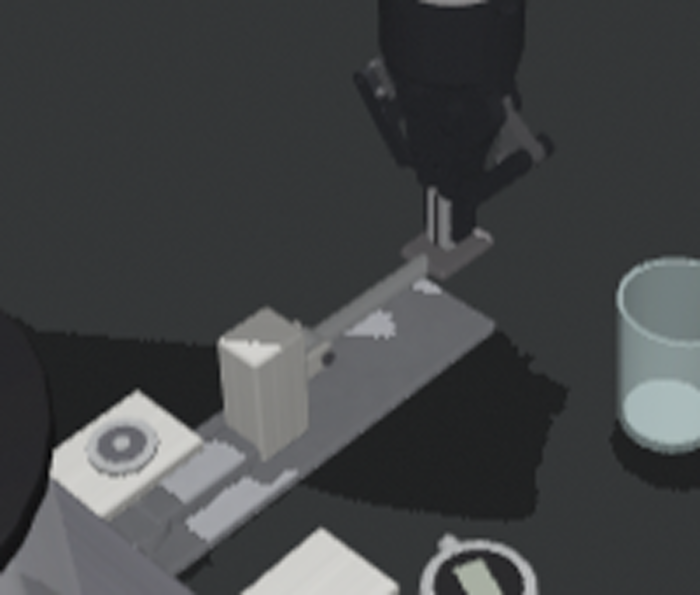

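View pics/top9.png

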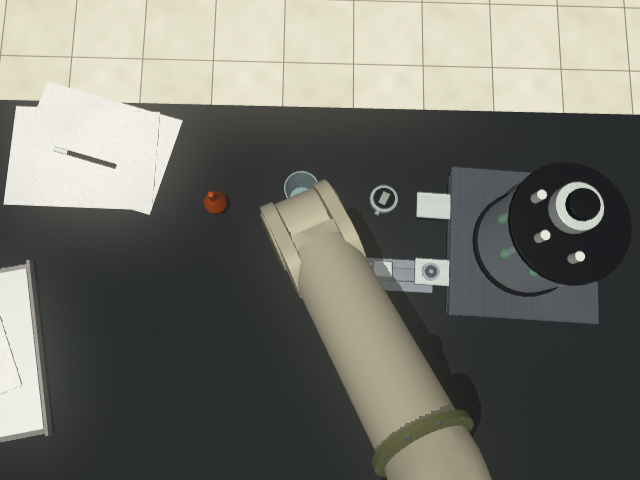

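Run:
```python
from rig import ctrl
print(ctrl.finish_job())
```

```text
the job is handed in; nothing more can be done
None
```

The jack stands flat on the bench under the ring-marked lug, and I handed the job in at about 16 s with the handle held fully down and the bath's edge raised.

**What I did:** I gripped the jack by its block, carried it a few millimetres above the bench, turned it in line with the lug and set it down under it. I then shut the fingers and pressed the handle to its stop, let it come all the way up, and pressed it to its stop again.

**Last checks:**
- **Hold:** the tool is held at the same height as in the first full press, where more push no longer moved it. It presses with about 25 N, plus about 9 N of sideways force. The handle is level and the lug is as high as in the first press.
- **Centring:** before pumping, the cameras put the saddle at about (0.592, -0.147) and the ring at about (0.592, -0.146). The cameras disagree with each other by up to about 4 mm across the jack, so I averaged them. I saw no movement of the jack during the pumping.
- **Return stroke:** after the first press the picture showed the handle and lug back at their starting positions.
- **Bystanders:** the beaker, bulb and stopwatch are in the same places in the last pictures. The arm partly hides the beaker in the top view, but it shows unmoved in the other one.

No check failed.

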